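# Clamp the work carrier and rock the tight locating block out of its pocket

### The arm

A 7-joint arm with a two-finger parallel gripper is mounted at the origin on the work surface. World frame = base frame: x ahead of the robot, y to its left, z up, the work surface at z = 0. Lengths are in m, angles in rad, forces in N, time in s.
With the tool pointing down it reaches from about 0.4 to 0.85 m from the base axis. Payload 10.4 kg.
Tool frame: the origin (TCP) lies on the centre line of the jaws, within the pads' length; the fingertips stand r.tip_extent ahead of it and the grasp point (between the pads) lies 8 mm behind it (r.tip_extent is the distance from the TCP to the fingertips, in m); z points along the fingers, y is the direction in which the jaws open and shut (so a half turn about z gives the same grasp; the last joint's range is limited). The gripper opens to 87 mm and grips with 3 to 60 N. Pads are 19 mm wide; open, the fingers measure 117 mm over their backs; the gripper's body (75 mm by 190 mm) begins 51 mm behind the grasp point.
Start: joints at [1.298, 0.332, -0.065, 1.46, 0.022, 1.35, -0.088], TCP at [0.155, -0.606, 0.234] pointing down, gripper open.
Joint ranges: [-2.6, 2.6], [-0.5, 2.12], [-1.47, 1.34], [0.16, 2.42], [-1.27, 4.41], [0.06, 2.06], [-2.6, 2.6]. Speed limits (rad/s): [2.22, 2.22, 2.79, 2.79, 3.14, 3.14, 3.14].

### API

Orientations are given as a unit quaternion [x, y, z, w].
In Python, from bench import r gives the robot as it stands.
- The arm moves only by the shell command python3 -m jog 'ROWS' [FORCE]. ROWS is JSON, a list of rows, each a list of 7 numbers: the shift along the tool's x, y, z in cm, then the turn, a rotation vector about the tool's x, y, z in rad, then the opening, from -1 (shut) to 1 (fully open). In form: [[tx, ty, tz, wx, wy, wz, jaw], ...]. A call has 1 to 20 rows; each row shifts and turns the commanded pose from where the row before left it, along the tool's axes as they then stand; what a row does not reach is not made up. A row lasts 1/8 s, in which the tool goes at most 62.5 mm and 10.7 degrees, less where a joint would pass 70% of its speed; a pose out of reach is approached as far as the arm can. A call with a gripper value outside its range is refused whole. The fingers move at their own pace and stop on an object; FORCE is the grip in N (left out, the last holds). Time passes only in rows, so rows that do not move let the fingers close. It gives the time, the measured TCP pose, the force and the opening at its end, in the units of the state.
- r.read_state(): the state, without advancing time (a new reading comes with each control period).
- r.camera(name): name is "side" or "top" or "wrist"; returns a dict with "frame" (480x640x3 uint8, red, green, blue), "fx", "fy", "cx", "cy" (pixels), "k1" (the pictures are not rectified: a ray, as slopes to the right and down, at radius r is drawn at 1 + k1 r^2 times it, then the intrinsics apply), "camera_from_world" (4x4, takes a point from world to camera coordinates). Camera axes: x right, y down, z forward; pixel columns grow to the right and rows downward; lengths in m; the calibration is good to about 2 mm. A picture is of the moment at which its call begins. There is no depth.
- r.close_job(): hands the job in, once; it reports no verdict.
Trained networks look in a picture, given as the dict that the camera call returned (one of the last four; its "shot" number tells which), for a name from the list of things; names that differ only in an ending like _2 or _b are one class to them, and where a whole thing is asked for, a point or a joint stands for the part that bears it (a point fixed in the world has none). Each returns a list of dicts, best first, with "score" (0 to 1); they miss things now and then, are a little off and sometimes report something else, mostly with a low value. They report only what shows in the picture. A call takes as long as a camera call. They do not tell look-alikes from the thing itself.
- r.search_frame(picture, thing): "rect" ([left, top, right, bottom] in pixels, round what is visible of it).
The state is a dict: "time": time; "joint_positions": joint angles; "joint_vel": joint speeds; "joint_torque": joint torques, N m; "ee_pos": TCP position; "eef_rot": TCP orientation; "ft_force": force on the tool from outside, world axes, zero at the start; "torque": the same for the moment, N m; "width": finger opening in m.
Only numpy, scipy, OpenCV 4.12 (cv2) and the standard library are available. Lean on these libraries where they do the work, as an engineer would, in place of code of your own. Each camera call takes 0.05 s, during which the arm holds its last target.

### The job

Press the red-knobbed cam lever fully down to clamp the work carrier, then grip the blue locating block by its boss and rock it side to side until it is free, rather than yanking it straight out: one end up out of its spring grip while the other stays down in the pocket, then the other end up to match. Lift it out and finish still holding it, level and still, just clear above its pocket with about 15 mm of air under it. Do not shift the carrier, keep its two brass bushes on their pins, and leave the spare block, tray, driver, caliper and oiler alone.

Things in the scene. Friction and masses are not known exactly. Their poses are not given: they have to be found in the camera images.
- clamp (a joint): Cam lever at the station's left (+y) end: steel rod with red ball knob, on a level pin along the station's y. Value = opening angle, rad: 0 = fully down on its stop (lever level, knob towards the station's -x side, the robot's), growing as the knob swings up and back over the station, at most 1.4. Friction keeps it where left; about 3 N at the knob moves it. Down, its cam bears on the carrier.
- clamp_hinge (a point): Point on the lever's pin, in the plane in which the lever swings; it does not move with the lever. Axes are those of the station (x ahead from the robot's side to the far side, y left along the pin, z up); 38 mm above the table.
- clamp_knob (a point): Centre of the red ball knob, 20 mm in diameter, at the end of an 8 mm rod, 80 mm from the pin (with the lever down it lies 80 mm to -x and 8.5 mm above the pin). The space in front of and above it is free; under the closed knob there are 24 mm of air over the base plate.
- carrier: Loose aluminium work carrier, 110 x 160 x 25 mm (x, y, z), 1.3 kg, on the station's base plate; origin at the centre of its underside, 12 mm above the table; z up, y to the left (clamp) end. Its outer 22 mm at each y end are ledges 12 mm high: the cam bears on the left one, a fixed lip (top 33 mm above the table) hooks over the right one. It has 1 mm of play between its rails.
- pocket (a point): Centre of the pocket's mouth on the carrier's top face, 37 mm above the table; axes of the carrier. Pocket 41.5 (x) x 65.5 (y) mm, 14 mm deep. A sprung shoe in each y end wall presses on the lowest 6.5 mm of the block's end and grips it by friction: 15 to 20 N to lift one end, 30 to 45 N for both at once. An end that has risen 6.5 mm is free of its shoe.
- block_mid (a point): Centre of the blue locating block, half-way up, 45 mm above the table when seated; axes then as the carrier's (y along its length). 0.4 kg, 44 mm high: a foot 40 (x) x 64 (y) x 14 mm fills the pocket flush with the carrier's top; on it a central boss 28 (x) x 36 (y) mm, from 14 to 44 mm above the underside, to be gripped across its 36 mm (fingers at the y ends). Two pins stand 7 mm above it.
- block_foot (a point): Centre of the block's underside (22 mm below block_mid).
- block_left (a point): Middle of the lower edge of the block's left (+y, clamp) end: 32 mm in +y from block_foot.
- block_right (a point): Middle of the lower edge of the block's right (-y) end: 32 mm in -y from block_foot.
- bush_a: Brass bush, 18 mm in diameter, 20 mm high, standing over a pin on the carrier's far left; origin at its underside's centre, 38 mm in x and 36 mm in y from the pocket's centre. Bystander.
- bush_b: The same on the far right (38, -36 mm). Bystander.
- spare: White spare locating block of the same form, lying on the table. Bystander.
- tray: Blue plastic tray of flanged nuts, 160 x 110 x 32 mm, on the table. Bystander.
- driver: Screwdriver with orange handle on the table. Bystander.
- caliper: Digital caliper, 190 mm long, on the table. Bystander.
- oiler: Clear oil bottle with red cap, 48 mm in diameter, 120 mm high, standing. Bystander.
- station: Fixed steel base plate, 180 (x) x 240 (y) x 12 mm, under the carrier, its axes along the carrier's; origin on the table under the carrier's centre. The clamp's bracket stands on it beside the left ledge, from 81 to 103 mm in +y, 40 mm wide in x, its top 52 mm above the table.
There are look-alikes about, which are no part of the job. There is more than one size of the part that bears block_mid; the job needs the smallest.

How it is judged:
On the way, in this order (a step that is already met when the one before it is completed fails the run):
1. the cam lever is fully down (within 0.1 rad of its stop) with the block still seated (value of joint clamp below 0.1 rad and z of block_foot in the frame of carrier below 0.0125 m), for 0.1 s.
2. the block is rocked: one end has risen at least 5 mm while the other is still down in the pocket (within 2 mm of its floor) (((z of block_left in the frame of carrier above 0.016 m and z of block_right in the frame of carrier below 0.013 m) or (z of block_right in the frame of carrier above 0.016 m and z of block_left in the frame of carrier below 0.013 m))), for 0.05 s.
3. the other end is rocked up as well: both ends at least 5.5 mm up, the block within 0.06 rad of level, its foot still in the pocket (z of each of block_left, block_right in the frame of carrier above 0.0165 m and z of block_foot in the frame of carrier below 0.0245 m and angle between the z axis of carrier and the z axis of block_foot, either way round below 0.06 rad), for 0.05 s.
At the end, for the whole second after the job is handed in: The gripper holds the block at rest over its pocket (within 25 mm), level within 0.15 rad, underside 5 to 35 mm above the carrier's top, touching neither carrier nor station; clamp lever down (within 0.1 rad), carrier within 5 mm of its start, both bushes on their pins (z of block_foot in the frame of carrier between 0.03 and 0.06 m and horizontal distance between block_foot and pocket below 0.025 m and angle between block_foot's own z axis and vertical below 0.15 rad and height (world z) of each of block_left, block_right above 0.04 m and contact force between the fingers and block above 2 N and contact force between block and carrier below 0.1 N and contact force between block and station below 0.1 N and linear speed of block below 0.02 m/s and value of joint clamp below 0.1 rad and distance of carrier from where it was at the start of the episode below 0.005 m and z of each of bush_a, bush_b in the frame of carrier below 0.03 m); the arm keeps its last pose, push and grip.
It fails at once if the carrier is pulled or knocked out of place by more than 6 mm (distance of carrier from where it was at the start of the episode above 0.006 m).
It fails at once if a bush on the carrier is knocked or pulled off (moved more than 12 mm) (distance of any of bush_a, bush_b from where it was at the start of the episode above 0.012 m).
It fails at once if the spare block, tray, driver, caliper or oiler is moved by more than 20 mm (distance of any of spare, tray, driver, caliper, oiler from where it was at the start of the episode above 0.02 m).
It also fails if it takes over 45 s, if anything falls off the work surface, if the arm or the gripper's body presses on something with over 40 N, if the wrist force passes 120 N, or if a joint passes its speed limit or range.

## Working session

There is one attempt and no reset: what is moved stays moved. The work goes in short steps, Python scripts to look and compute and a shell command to move; the robot and the scene stay as the last step left them, time stands still between calls to the robot, and variables do not carry over. Pictures are saved under pics/ and viewed, and the job is handed in when it is done.

```bash
ls; mkdir -p pics; python3 - <<'E'
from bench import r
import cv2
print(r.read_state(), r.tip_extent)
for n in ["side","top","wrist"]:
    c=r.camera(n); cv2.imwrite(f"pics/{n}0.png",c["frame"][:,:,::-1])
    print(n,c["fx"],c["fy"],c["cx"],c["cy"],c["k1"],c["camera_from_world"].tolist() if hasattr(c["camera_from_world"],'tolist') else c["camera_from_world"])
    for t in ["clamp_knob","block_mid","carrier","bush_a","clamp_hinge","spare"]:
        try: print(t,[(round(d["score"],2),[round(v) for v in d["rect"]]) for d in r.search_frame(c,t)])
        except Exception as e: print(t,e)
E
```

```text
pics
{'time': 0.0, 'joint_positions': array([ 1.29835691,  0.33283727, -0.06471961,  1.46091248,  0.02158061,
        1.34988782, -0.08850687]), 'joint_vel': array([-0.0022171 , -0.00084044,  0.00057534, -0.00023032, -0.00194804,
        0.0003615 ,  0.00037642]), 'joint_torque': array([ 1.19652213e-03, -6.23260117e+01,  2.51956517e-02, -3.89889908e+01,
       -6.13663718e-02,  3.97461955e-02,  1.69077803e-04]), 'ee_pos': array([ 0.1544558 , -0.60524683,  0.23278934]), 'eef_rot': array([ 9.92205717e-01,  1.24608827e-01, -1.02347519e-04, -6.67375993e-04]), 'ft_force': array([ 0.50857478, -0.64612118,  0.57590285]), 'torque': array([-0.00627005,  0.02796364,  0.0367443 ]), 'width': 0.08679744042114282} 0.011
side 501.0130635431643 501.0130635431643 318.9054781835592 230.10002086505338 -0.05226831882794918 [[-0.9855900059329181, -0.1684923470897362, -0.014922103650030761, 0.5695476036671087], [-0.10890721711062894, 0.6995912893695511, -0.7061949064525087, 0.12462309892411534], [0.12942781102363102, -0.6943935172583633, -0.707860215666335, 0.9303989312181951], [0.0, 0.0, 0.0, 1.0]]
clamp
[... 856 characters left out ...]
275, 252])]
block_mid [(0.86, [358, 219, 399, 253]), (0.73, [290, 233, 315, 252]), (0.63, [282, 299, 321, 325])]
carrier [(0.59, [273, 223, 332, 265])]
bush_a []
clamp_hinge [(0.59, [253, 211, 340, 282])]
spare [(0.7, [425, 271, 442, 296])]
wrist 345.5015853708654 345.5015853708654 319.70300440796876 241.31447676610046 -0.06687353426380037 [[0.24715100698572703, -0.9689767283393544, 0.0006925912978592492, -0.6249736862247525], [-0.9389580422736221, -0.23931766628050136, 0.24715349371543505, -0.028029485049309553], [-0.23932023440493316, -0.06173454902094386, -0.9689760940609179, 0.3875734933898884], [0.0, 0.0, 0.0, 1.0]]
clamp_knob []
block_mid []
carrier []
bush_a []
clamp_hinge []
spare []
```

```bash
python3 - <<'E'
import cv2
a=cv2.imread("pics/side0.png")[120:340,220:460]; cv2.imwrite("pics/s0c.png",cv2.resize(a,None,fx=2.7,fy=2.7,interpolation=cv2.INTER_CUBIC))
a=cv2.imread("pics/top0.png")[190:340,230:460]; cv2.imwrite("pics/t0c.png",cv2.resize(a,None,fx=3.4,fy=3.4,interpolation=cv2.INTER_CUBIC))
E
```

```text
(no output)
```

View pics/s0c.png

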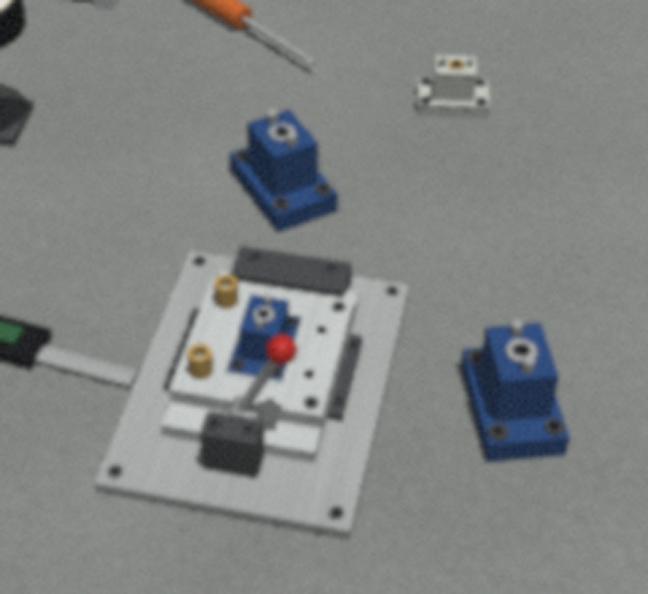

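View pics/t0c.png

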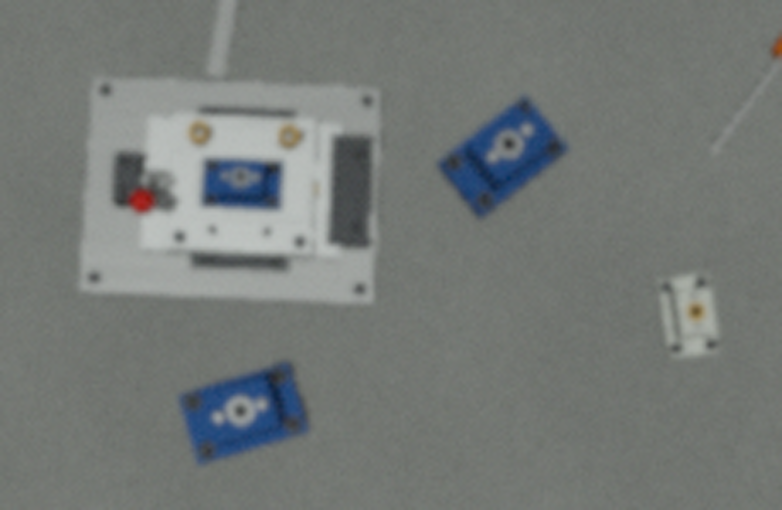

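View pics/side0.png

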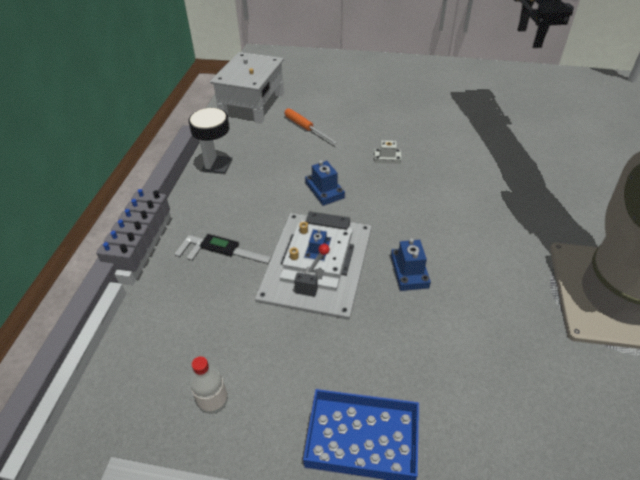

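```bash
cat > h.py <<'E'
import numpy as np, cv2
from scipy.optimize import least_squares
def ray(c,uv):
    K=np.array([[c["fx"],0,c["cx"]],[0,c["fy"],c["cy"]],[0,0,1]])
    p=cv2.undistortPoints(np.array(uv,float).reshape(-1,1,2),K,np.array([c["k1"],0,0,0,0])).reshape(-1,2)
    T=np.array(c["camera_from_world"]); R=T[:3,:3]; o=-R.T@T[:3,3]
    return o,np.c_[p,np.ones(len(p))]@R
def onz(c,uv,z):
    o,d=ray(c,uv); return o+d*((z-o[2])/d[:,2])[:,None]
def proj(c,P):
    T=np.array(c["camera_from_world"]); K=np.array([[c["fx"],0,c["cx"]],[0,c["fy"],c["cy"]],[0,0,1]])
    return cv2.projectPoints(np.array(P,float).reshape(-1,1,3),cv2.Rodrigues(T[:3,:3])[0],T[:3,3],K,np.array([c["k1"],0,0,0,0]))[0].reshape(-1,2)
def tri(cs,uvs):
    A=np.zeros((3,3));b=np.zeros(3)
    for c,uv in zip(cs,uvs):
        o,d=ray(c,[uv]);d=d[0]/np.linalg.norm(d[0]);M=np.eye(3)-np.outer(d,d);A+=M;b+=M@o
    return np.linalg.solve(A,b)
def station(xy,yaw,P):
    P=np.array(P,float);c,s=np.cos(yaw),np.sin(yaw)
    return np.c_[xy[0]+c*P[:,0]-s*P[:,1],xy[1]+s*P[:,0]+c*P[:,1],P[:,2]]
E
python3 - <<'E'
from h import *
from bench import r
S=r.camera("side");T=r.camera("top")
tc=np.array([[93,76],[380,90],[374,302],[80,292]])/3.4+[230,190]
C=onz(T,tc,.012);print("top corners",C.round(4).tolist())
sc=np.array([[192,252],[407,283],[350,533],[97,488]])/2.7+[220,120]
D=onz(S,sc,.012);print("side corners",D.round(4).tolist())
print(C.mean(0),D.mean(0))
for X in (C,D):
  print([np.linalg.norm(X[i]-X[(i+1)%4]).round(4) for i in range(4)])
kn=tri([S,T],[np.array([281,348])/2.7+[220,120],np.array([142,201])/3.4+[230,190]]);print("knob",kn)
print("bush top",onz(T,np.array([[200,132],[289,136]])/3.4+[230,190],.057),"boss top",onz(T,[np.array([240,177])/3.4+[230,190]],.067))
print("bush side",onz(S,np.array([[200,352],[227,284]])/2.7+[220,120],.057),"boss",onz(S,[np.array([264,316])/2.7+[220,120]],.067))
E
```

```text
top corners [[0.6794, 0.118, 0.012], [0.6616, -0.1189, 0.012], [0.4864, -0.1088, 0.012], [0.5001, 0.1289, 0.012]]
side corners [[0.6587, -0.1155, 0.012], [0.4847, -0.1065, 0.012], [0.499, 0.1345, 0.012], [0.6741, 0.1251, 0.012]]
[0.58188466 0.00480046 0.012     ] [0.57913778 0.00940225 0.012     ]
[np.float64(0.2375), np.float64(0.1755), np.float64(0.2381), np.float64(0.1797)]
[np.float64(0.1742), np.float64(0.2415), np.float64(0.1754), np.float64(0.2412)]
knob [0.55595753 0.06845419 0.11227656]
bush top [[ 0.6205687   0.02713108  0.057     ]
 [ 0.61559061 -0.0436498   0.057     ]] boss top [[ 0.58158419 -0.00454302  0.067     ]]
bush side [[ 0.61948621  0.03072619  0.057     ]
 [ 0.61362221 -0.03904981  0.057     ]] boss [[ 0.57928077 -0.00134845  0.067     ]]
```

Three blue blocks: one seated in the carrier (side 318,244; top 300,242), and two loose ones (side 323,183 and 411,265). The one in the carrier is the smallest (foot about 64 mm), sitting in its pocket under the red lever, so it is the target. I'll move over the station for a wrist view to confirm.

```bash
python3 -m jog '[[3.4,-3.2,0,0,0,0,1],[3.4,-3.2,0,0,0,0,1],[3.4,-3.2,0,0,0,0,1],[3.4,-3.2,0,0,0,0,1],[3.4,-3.2,0,0,0,0,1],[3.4,-3.2,0,0,0,0,1],[3.4,-3.2,0,0,0,0,1],[3.4,-3.2,0,0,0,0,1],[3.4,-3.2,0,0,0,0,1],[3.4,-3.2,0,0,0,0,1],[3.4,-3.2,0,0,0,0,1],[3.4,-3.2,0,0,0,0,1],[3.4,-3.2,0,0,0,0,1],[3.4,-3.2,0,0,0,0,1],[3.4,-3.2,0,0,0,0,1],[0,0,0,0,0,0.157,1],[0,0,0,0,0,0.157,1],[0,0,0,0,0,0,1],[0,0,0,0,0,0,1]]'
python3 - <<'E'
from h import *
from bench import r
print(r.read_state()["ee_pos"],r.read_state()["eef_rot"])
W=r.camera("wrist");cv2.imwrite("pics/w1.png",W["frame"][:,:,::-1])
import pickle;pickle.dump(W,open("w1.pkl","wb"))
E
```

```text
time: 3.52
ee_pos: [0.53, -0.0145, 0.2336]
eef_rot: [1.0, -0.03, 0.0, 0.0]
ft_force: [-0.0, -1.1, -0.9]
width: 0.0871
[ 0.530026   -0.01453064  0.23362957] [ 9.99536076e-01 -3.04568142e-02  9.22652331e-05  7.93347973e-05]
```

View pics/w1.png

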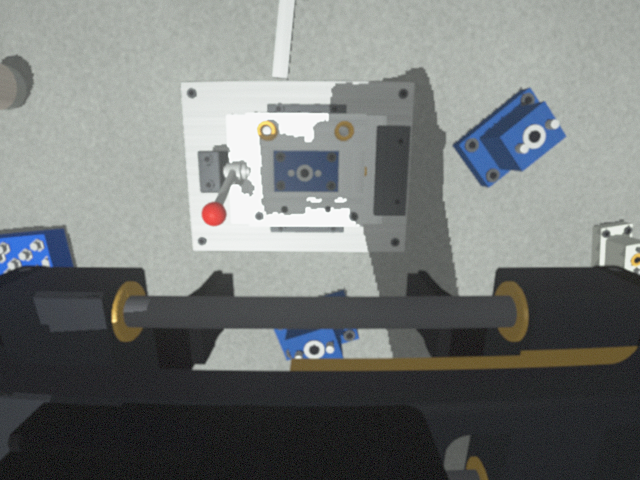

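The wrist view shows the knob at (214,214), the boss bore at (305,173), the bushes at (267,130) and (344,130), and the plate corners at (181,82), (414,82), (407,250) and (193,250). The seated block, which fills the 65 mm pocket, is clearly smaller than the loose one at (510,137). I'll enlarge the crop and fit.

```bash
python3 - <<'E'
from h import *
import pickle
from bench import r
W=pickle.load(open("w1.pkl","rb"))
a=W["frame"][70:260,170:430,::-1]; cv2.imwrite("pics/w1c.png",cv2.resize(a,None,fx=3,fy=3,interpolation=cv2.INTER_CUBIC))
print("corners",onz(W,[[181,82],[414,82],[407,250],[193,250]],.012).round(4).tolist())
print("bush",onz(W,[[267,130],[344,130]],.057).round(4).tolist(),"boss",onz(W,[[305,173]],.067).round(4))
S=r.camera("side");T=r.camera("top")
P=np.array([214,214.]);s=np.array([281,348])/2.7+[220,120];t=np.array([142,201])/3.4+[230,190]
print("knob W+S",tri([W,S],[P,s]),"W+T",tri([W,T],[P,t]),"S+T",tri([S,T],[s,t]),"all",tri([W,S,T],[P,s,t]))
E
```

```text
corners [[0.6792, 0.1179, 0.012], [0.6639, -0.1176, 0.012], [0.488, -0.1095, 0.012], [0.5027, 0.1304, 0.012]]
bush [[0.6223, 0.0282, 0.057], [0.618, -0.0415, 0.057]] boss [[ 0.5822 -0.0039  0.067 ]]
knob W+S [0.55618427 0.06867721 0.11210034] W+T [0.55687107 0.06873273 0.11179626] S+T [0.55595753 0.06845419 0.11227656] all [0.55634203 0.06858742 0.11214918]
```

View pics/w1c.png

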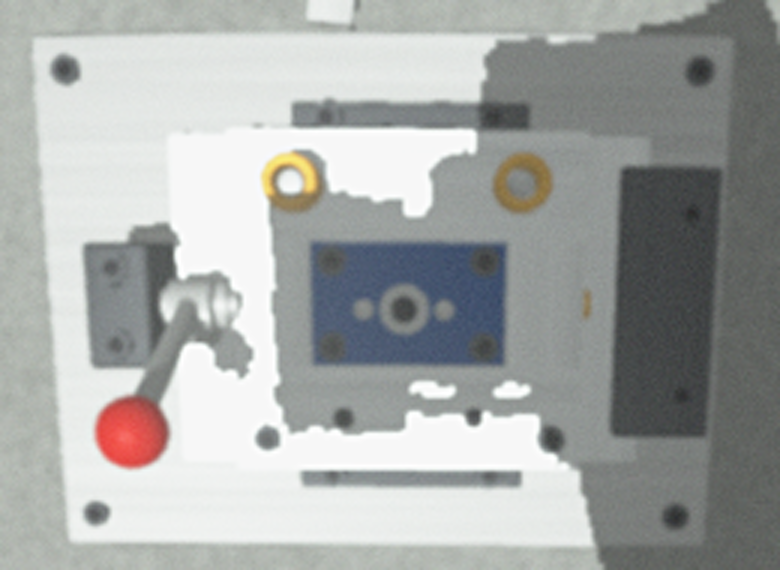

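Estimates: yaw about -0.061, already matched by the tool. The knob is at (0.556, 0.069, 0.112), which gives an opening of about 1.06 rad and is consistent with the 80 mm radius. Next I'll grip the knob.

```bash
python3 -m jog '[[1.1,-4.2,0,0,0,0,1],[1.0,-4.2,0,0,0,0,1],[0,0,4,0,0,0,0.6],[0,0,4,0,0,0,0.2],[0,0,3,0,0,0,0.2],[0,0,2,0,0,0,0.2],[0,0,0,0,0,0,0.2]]' 10
python3 - <<'E'
from h import *
from bench import r
for n in("side","wrist"):
    c=r.camera(n);f=c["frame"][:,:,::-1]
    cv2.imwrite(f"pics/{n}2.png",f if n=="wrist" else cv2.resize(f[190:310,240:400],None,fx=4,fy=4,interpolation=cv2.INTER_CUBIC))
E
```

```text
time: 4.55
ee_pos: [0.5558, 0.0679, 0.1026]
eef_rot: [0.999, -0.032, -0.001, 0.0]
ft_force: [0.0, -0.8, 0.4]
width: 0.0538
```

View pics/side2.png

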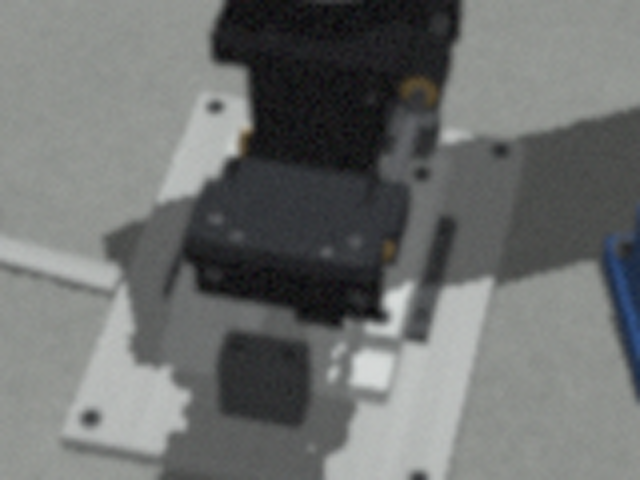

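View pics/wrist2.png

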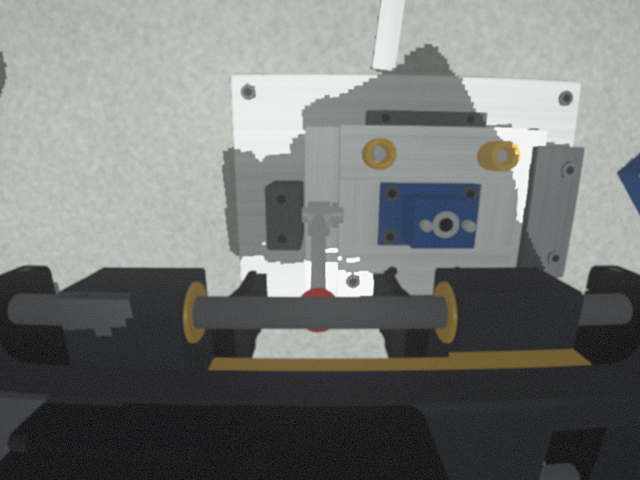

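The wrist view shows the knob at (318,310), centred between the fingers (cx 319.7). Closing lightly.

```bash
python3 -m jog '[[0,0,0,0,0,0,-0.3],[0,0,0,0,0,0,-0.7],[0,0,0,0,0,0,-1],[0,0,0,0,0,0,-1]]' 15
```

```text
time: 5.15
ee_pos: [0.5565, 0.0682, 0.1037]
eef_rot: [0.999, -0.032, 0.0, -0.0]
ft_force: [1.0, 9.3, -0.3]
width: 0.0198
```

```bash
python3 -m jog '[[-0.64,0,0.32,0,0,0,-1],[-0.64,0,0.36,0,0,0,-1],[-0.58,0,0.44,0,0,0,-1],[-0.56,0,0.46,0,0,0,-1],[-0.5,0,0.53,0,0,0,-1],[-0.45,0,0.56,0,0,0,-1],[-0.4,0,0.6,0,0,0,-1],[-0.34,0,0.64,0,0,0,-1]]' 15;python3 -m jog '[[-0.28,0,0.67,0,0,0,-1],[-0.23,0,0.68,0,0,0,-1],[-0.15,0,0.65,0,0,0,-1],[-0.09,0,0.65,0,0,0,-1],[0,0,0,0,0,0,-1]]'
```

```text
time: 6.15
ee_pos: [0.5148, 0.0716, 0.0642]
eef_rot: [0.999, -0.032, 0.0, -0.0]
ft_force: [2.0, 6.9, 1.8]
width: 0.0183
time: 6.78
ee_pos: [0.5069, 0.0722, 0.0371]
eef_rot: [1.0, -0.032, -0.001, -0.001]
ft_force: [1.3, 6.3, -3.4]
width: 0.0182
```

```bash
python3 -m jog '[[0,0,0.3,0,0,0,-1],[0,0,0.3,0,0,0,-1],[0,0,0,0,0,0,-1]]'
python3 - <<'E'
from h import *
from bench import r
for n in("side","wrist"):
    c=r.camera(n);f=c["frame"][:,:,::-1]
    cv2.imwrite(f"pics/{n}3.png",f if n=="wrist" else cv2.resize(f[190:310,240:400],None,fx=4,fy=4,interpolation=cv2.INTER_CUBIC))
E
```

```text
time: 7.15
ee_pos: [0.5074, 0.0722, 0.0322]
eef_rot: [1.0, -0.032, -0.0, -0.0]
ft_force: [-1.1, 5.1, 7.5]
width: 0.0179
```

View pics/wrist3.png

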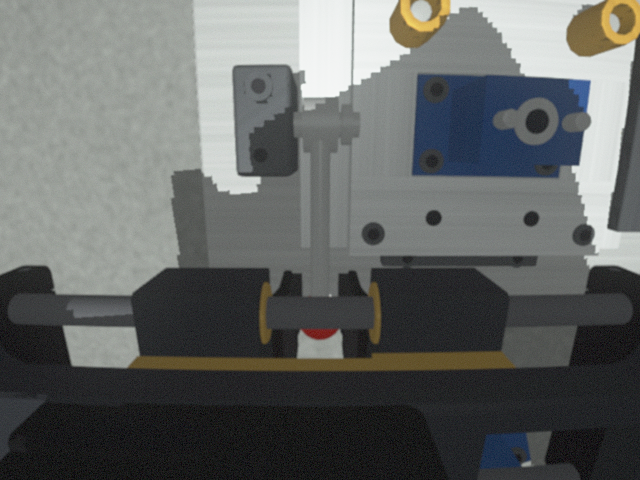

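```bash
python3 -m jog '[[0,0,0,0,0,0,-0.3],[0,0,0,0,0,0,-0.3],[0,0,-1,0,0,0,-0.3],[0,0,-3,0,0,0,-0.3],[0,0,-4,0,0,0,-0.6],[-5,0,-3,0,0,0,-1],[0,0,0,0,0,0,-1]]'
python3 - <<'E'
from h import *
from bench import r
import pickle
C={n:r.camera(n) for n in("side","wrist","top")}
pickle.dump(C,open("c4.pkl","wb"))
cv2.imwrite("pics/w4.png",C["wrist"]["frame"][:,:,::-1])
cv2.imwrite("pics/s4.png",cv2.resize(C["side"]["frame"][190:310,240:400,::-1],None,fx=4,fy=4,interpolation=cv2.INTER_CUBIC))
E
```

```text
time: 8.12
ee_pos: [0.4572, 0.0745, 0.1448]
eef_rot: [0.999, -0.032, 0.002, 0.001]
ft_force: [0.4, -1.1, -1.2]
width: 0.0084
```

View pics/w4.png

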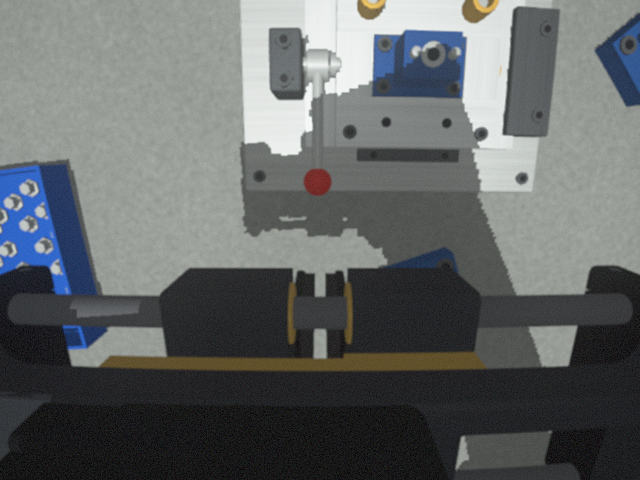

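View pics/s4.png

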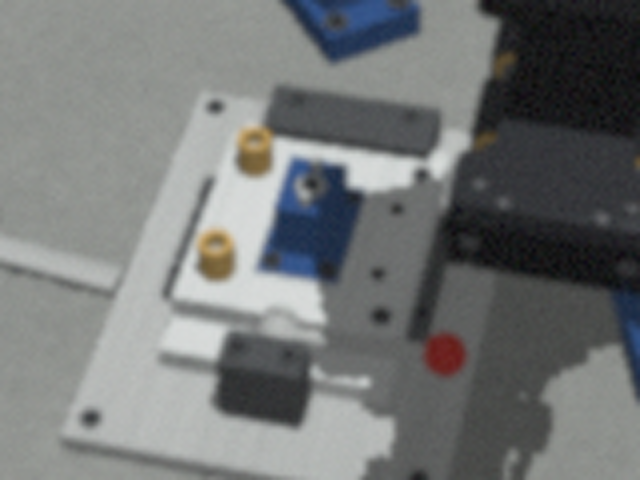

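```bash
python3 - <<'E'
from h import *
import pickle
C=pickle.load(open("c4.pkl","rb"));W,S=C["wrist"],C["side"]
print(tri([W,S],[(317.5,181),(351.25,278.5)]))
print("boss wrist",onz(W,[(433,54)],.067),"side",onz(S,[(312/4+240,184/4+190)],.067), tri([W,S],[(433,54),(312/4+240,184/4+190)]))
E
```

```text
[0.50633314 0.07238654 0.04487905]
boss wrist [[ 0.58204844 -0.00289731  0.067     ]] side [[ 0.57933089 -0.00414497  0.067     ]] [ 0.58002188 -0.0016705   0.07005116]
```

The knob is at z = 0.045 (fully down is 0.0465, so opening ≈ 0), and the press met resistance. Moving over the boss now.

```bash
python3 -m jog '[[4.3,2.3,0,0,0,0,0],[4.3,2.3,0,0,0,0,0.4],[4.2,2.3,0,0,0,0,0.4],[0,0,2,0,0,0,0.4],[0,0,0,0,0,0,0.4]]' 60
python3 - <<'E'
from h import *
from bench import r
import pickle
C={n:r.camera(n) for n in("side","wrist")}
pickle.dump(C,open("c5.pkl","wb"))
cv2.imwrite("pics/w5.png",C["wrist"]["frame"][:,:,::-1])
s=r.read_state();print(s["ee_pos"],s["eef_rot"])
from scipy.spatial.transform import Rotation as R
Rm=R.from_quat(s["eef_rot"]);print(Rm.as_matrix().round(4).tolist())
# where the boss (assumed .581,-.003) should appear and TCP axis at z=.067
p=s["ee_pos"]+Rm.as_matrix()[:,2]*((.067-s["ee_pos"][2])/Rm.as_matrix()[2,2])
print(proj(C["wrist"],[p,[.581,-.003,.067]]))
E
```

```text
time: 8.9
ee_pos: [0.5797, -0.0024, 0.1189]
eef_rot: [0.999, -0.032, -0.003, -0.001]
ft_force: [-0.0, 0.4, 0.1]
width: 0.0439
[ 0.58055222 -0.00178299  0.12139928] [ 9.99505914e-01 -3.14195648e-02 -8.30755037e-04 -2.21746586e-04]
[[0.998, -0.0628, -0.0016], [-0.0628, -0.998, 0.0005], [-0.0017, -0.0004, -1.0]]
[[320.48675567 266.76127942]
 [322.44547873 265.81505437]]
```

View pics/w5.png

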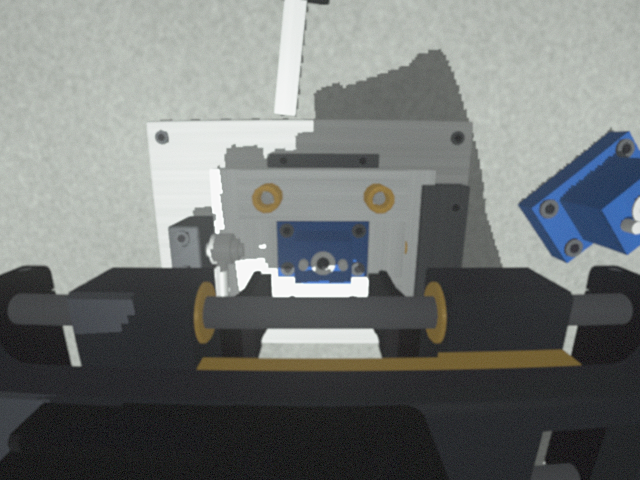

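Boss bore at (323,263) versus the tool axis at (320.5,266.8), so correct about 2 mm in +x and 1.6 mm in -y. Then descend and grip.

```bash
python3 -m jog '[[0.2,0.15,2,0,0,0,0.4],[0,0,2,0,0,0,0.4],[0,0,1.5,0,0,0,0.4],[0,0,1.2,0,0,0,0.4],[0,0,0.2,0,0,0,0.4],[0,0,0,0,0,0,0.4]]' 60
python3 - <<'E'
from h import *
from bench import r
W=r.camera("wrist");cv2.imwrite("pics/w6.png",W["frame"][:,:,::-1])
s=r.read_state();print(s["ee_pos"],s["eef_rot"],s["ft_force"])
E
```

```text
time: 9.75
ee_pos: [0.5834, -0.0042, 0.0532]
eef_rot: [0.999, -0.032, 0.0, -0.0]
ft_force: [-0.1, -0.3, -0.3]
width: 0.0604
[ 0.58361131 -0.00428143  0.05345557] [ 9.99484938e-01 -3.20883660e-02  4.40786031e-04  3.03690169e-05] [-0.43860259 -0.0605513   0.03098403]
```

View pics/w6.png

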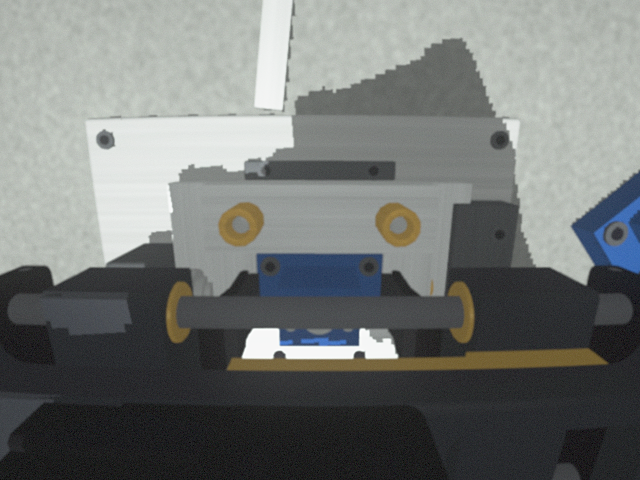

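The block is centred at column 319 between the fingers. Closing gently, then firm.

```bash
python3 -m jog '[[0,0,0,0,0,0,0],[0,0,0,0,0,0,-0.2],[0,0,0,0,0,0,-1],[0,0,0,0,0,0,-1]]' 15;python3 -m jog '[[0,0,0,0,0,0,-1],[0,0,0,0,0,0,-1]]' 60
```

```text
time: 10.3
ee_pos: [0.5833, -0.0042, 0.0531]
eef_rot: [0.999, -0.032, 0.0, -0.0]
ft_force: [-1.1, 0.8, 1.0]
width: 0.0359
time: 10.55
ee_pos: [0.5833, -0.0042, 0.0531]
eef_rot: [0.999, -0.032, 0.0, 0.0]
ft_force: [0.4, 0.8, 2.0]
width: 0.0355
```

```bash
cat > blk.py <<'E'
from h import *
from bench import r
from scipy.spatial.transform import Rotation as R
s=r.read_state();M=R.from_quat(s["eef_rot"]).as_matrix()
# block rigid in tool since grip: TCP z .0531 with foot z .023, tool rot then ~ down
for n,y in(("left",-.032),("foot",0),("right",.032)):
    p=s["ee_pos"]+M@np.array([0,y,.0301]);print(n,p.round(4),"rise mm",round((p[2]-.023)*1000,1))
print("tilt",round(float(np.arcsin(-M[2,1])),4),"F",s["ft_force"].round(1),"M",s["torque"].round(2))
E
python3 -m jog '[[0,0.06,-0.06,0.02,0,0,-1],[0,0.06,-0.06,0.02,0,0,-1],[0,0.06,-0.06,0.02,0,0,-1],[0,0.06,-0.06,0.02,0,0,-1],[0,0.06,-0.06,0.02,0,0,-1],[0,0,0,0,0,0,-1]]' 60; python3 blk.py
```

```text
time: 11.3
ee_pos: [0.5832, -0.006, 0.0562]
eef_rot: [0.998, -0.032, 0.002, -0.052]
ft_force: [1.0, 6.7, 2.0]
width: 0.0355
left [0.5854 0.0289 0.0296] rise mm 6.6
foot [ 0.5834 -0.0029  0.0263] rise mm 3.3
right [ 0.5813 -0.0347  0.023 ] rise mm -0.0
tilt 0.1036 F [1.  6.7 2. ] M [1.61 0.03 0.01]
```

```bash
python3 - <<'E'
from h import *
from bench import r
C={n:r.camera(n) for n in("side","wrist")}
cv2.imwrite("pics/w7.png",cv2.resize(C["wrist"]["frame"][180:380,170:470,::-1],None,fx=2.6,fy=2.6,interpolation=cv2.INTER_CUBIC))
cv2.imwrite("pics/s7.png",cv2.resize(C["side"]["frame"][190:310,240:400,::-1],None,fx=4.5,fy=4.5,interpolation=cv2.INTER_CUBIC))
E
```

```text
(no output)
```

View pics/w7.png

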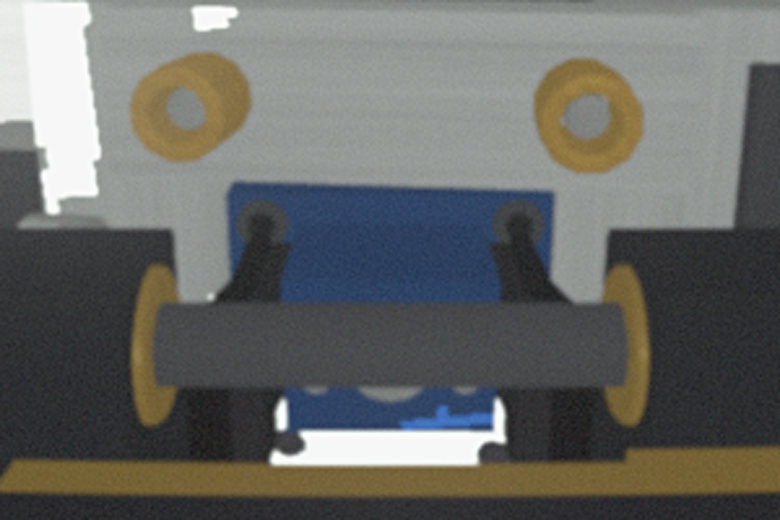

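View pics/s7.png

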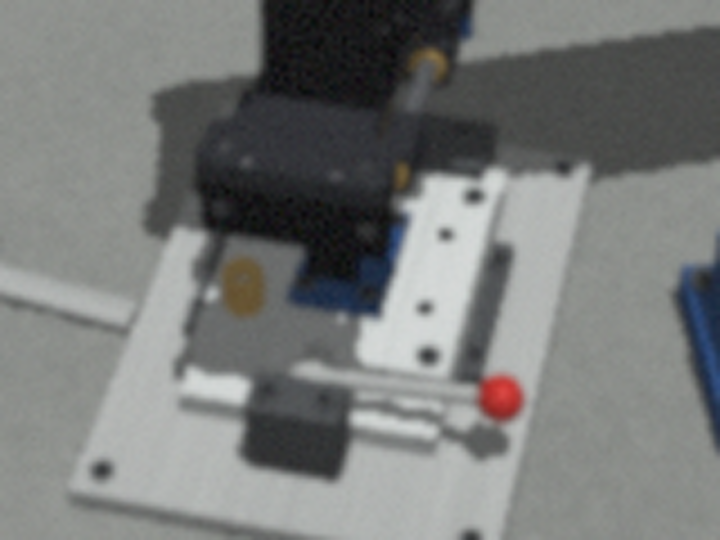

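```bash
python3 - <<'E'
from h import *
from bench import r
W=r.camera("wrist");cv2.imwrite("pics/w7full.png",W["frame"][:,:,::-1])
import pickle;pickle.dump(W,open("w7.pkl","wb"))
a=cv2.imread("pics/w6.png")[240:285,245:395];b=cv2.imread("pics/w7full.png")[240:285,245:395]
f=lambda x:cv2.resize(x,None,fx=5.3,fy=5.3,interpolation=cv2.INTER_CUBIC)
o=np.vstack([f(a),f(b)]);o=cv2.convertScaleAbs(o,alpha=1.5,beta=10);cv2.imwrite("pics/cmp.png",o)
E
```

```text
(no output)
```

View pics/cmp.png

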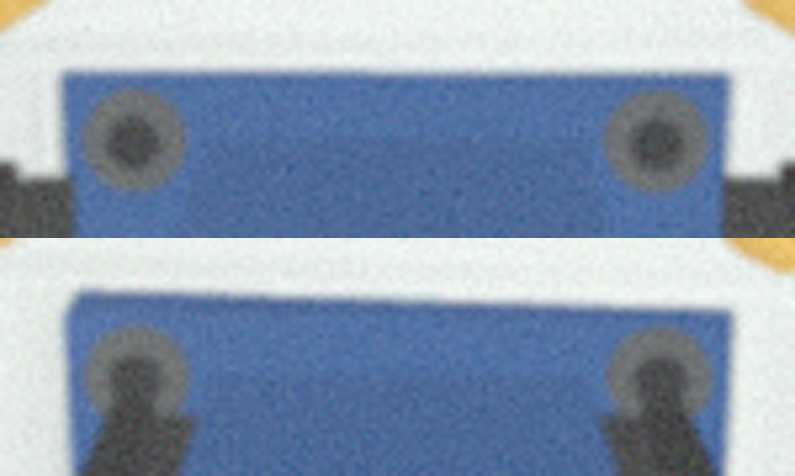

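The screw-hole spacing is unchanged between the frames (524 → 525 zoomed px), so the block turned rigidly with the tool, and its raised left end shows its side face. Left is up about 6.6 mm and right about 0. Next, rock the right end up about the left edge.

```bash
python3 -m jog '[[0,-0.06,-0.07,-0.02,0,0,-1],[0,-0.06,-0.07,-0.02,0,0,-1],[0,-0.06,-0.07,-0.02,0,0,-1],[0,-0.06,-0.07,-0.02,0,0,-1],[0,-0.06,-0.07,-0.02,0,0,-1],[0,0,-0.06,0,0,0,-1],[0,0,0,0,0,0,-1]]'; python3 blk.py
python3 - <<'E'
from h import *
from bench import r
W=r.camera("wrist");cv2.imwrite("pics/w8full.png",W["frame"][:,:,::-1])
a=cv2.imread("pics/w6.png")[240:285,245:395];b=cv2.imread("pics/w8full.png")[240:285,245:395]
f=lambda x:cv2.resize(x,None,fx=5.3,fy=5.3,interpolation=cv2.INTER_CUBIC)
o=np.vstack([f(a),f(b)]);o=cv2.convertScaleAbs(o,alpha=1.5,beta=10);cv2.imwrite("pics/cmp2.png",o)
E
```

```text
time: 12.32
ee_pos: [0.5827, -0.0047, 0.0596]
eef_rot: [0.999, -0.032, -0.001, -0.0]
ft_force: [-0.2, 2.8, -3.9]
width: 0.0353
left [0.5847 0.0272 0.0296] rise mm 6.6
foot [ 0.5827 -0.0047  0.0295] rise mm 6.5
right [ 0.5806 -0.0366  0.0295] rise mm 6.5
tilt 0.0009 F [-0.2  2.8 -3.9] M [ 0.85  0.   -0.03]
```

View pics/cmp2.png

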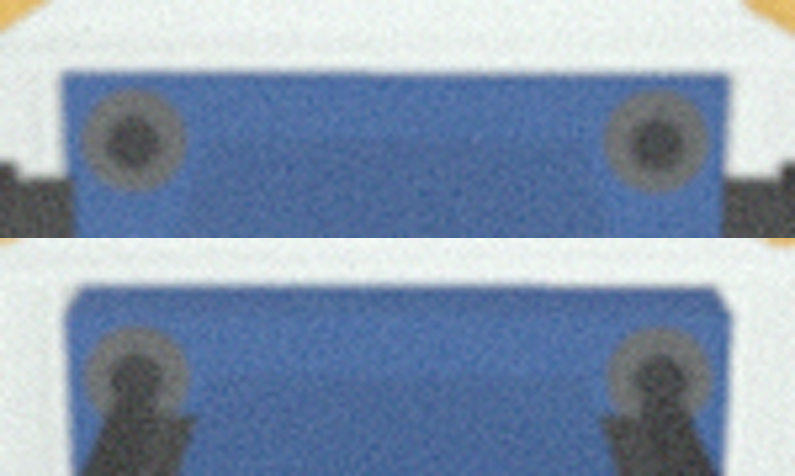

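Both ends are about 6.5 mm up and level, with side faces showing equally. A small rise inside the allowed band (<13.5 mm) adds margin, then the lift.

```bash
python3 -m jog '[[0,0,-0.1,0,0,0,-1],[0,0,-0.1,0,0,0,-1],[0,0,-0.1,0,0,0,-1],[0,0,0,0,0,0,-1],[0,0,0,0,0,0,-1]]'; python3 blk.py; python3 -m jog '[[0,0,-0.3,0,0,0,-1],[0,0,-0.4,0,0,0,-1],[0,0,-0.4,0,0,0,-1],[0,0,-0.4,0,0,0,-1],[0,0,-0.3,0,0,0,-1],[0,0,-0.1,0,0,0,-1],[0,0,0,0,0,0,-1],[0,0,0,0,0,0,-1],[0,0,0,0,0,0,-1]]'; python3 blk.py
python3 - <<'E'
from h import *
from bench import r
C={n:r.camera(n) for n in("side","wrist")}
cv2.imwrite("pics/w9.png",C["wrist"]["frame"][:,:,::-1])
cv2.imwrite("pics/s9.png",cv2.resize(C["side"]["frame"][190:310,240:400,::-1],None,fx=4.5,fy=4.5,interpolation=cv2.INTER_CUBIC))
E
```

```text
time: 13.0
ee_pos: [0.5831, -0.0047, 0.0631]
eef_rot: [0.999, -0.032, -0.0, 0.0]
ft_force: [-1.6, 3.2, -4.7]
width: 0.0358
left [0.5851 0.0272 0.033 ] rise mm 10.0
foot [ 0.5831 -0.0047  0.033 ] rise mm 10.0
right [ 0.581  -0.0367  0.033 ] rise mm 10.0
tilt -0.0002 F [-1.6  3.2 -4.7] M [ 0.8   0.32 -0.04]
time: 14.12
ee_pos: [0.5831, -0.0047, 0.0819]
eef_rot: [0.999, -0.032, -0.0, 0.0]
ft_force: [0.3, 0.8, -5.2]
width: 0.0355
left [0.5851 0.0272 0.0518] rise mm 28.8
foot [ 0.5831 -0.0047  0.0518] rise mm 28.8
right [ 0.581  -0.0366  0.0518] rise mm 28.8
tilt -0.0001 F [ 0.3  0.8 -5.2] M [ 0.03 -0.02  0.06]
```

View pics/w9.png

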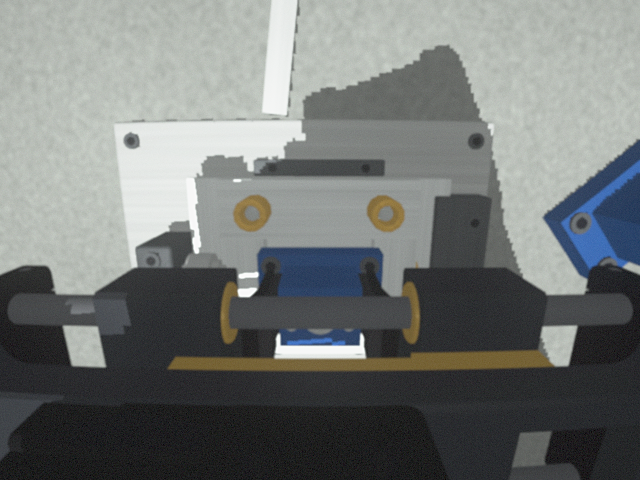

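View pics/s9.png

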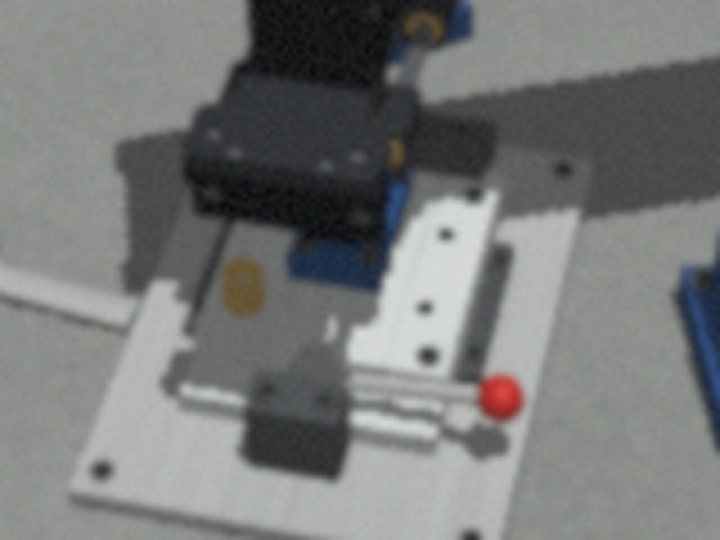

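The block is held level about 15 mm above the carrier. The wrist force is the block's own weight (about 4–5 N). The lever is down (red knob at 501,397 in the crop, as before), and the bushes and carrier are in place. Handing in.

```bash
python3 -c "
from bench import r
print(r.read_state()['joint_vel'].round(4)); print(r.close_job())"
```

```text
[-0.0005  0.0016 -0.0003  0.0011 -0.0001  0.0021 -0.0008]
the job is handed in; nothing more can be done
None
```

I clamped the carrier, rocked the blue block free end by end, and handed the job in at about 14 s. The block was held level and still above its pocket. No verdict is reported, so the checks below are my own.

- **Clamp:** I gripped the red knob, followed its arc down and pressed until it resisted. Measured afterwards, the knob was at z = 45 mm, against 46.5 mm expected when fully down. It looked unchanged in the last picture.
- **Rocking:** The left end came up about 6.6 mm (0.104 rad) with the right end at about 0. Then the right end came up to match, with both at about 6.5 mm and then 10 mm, level within 0.001 rad. These rises come from the tool pose. Wrist pictures showed the block moving with the gripper without slipping.
- **Final hold:** The block's underside was about 14.8 mm above the carrier's top, with tilt near 0. The wrist force was 5.2 N, close to the block's weight, and the arm was at rest. The carrier, bushes and lever looked unmoved. I stayed clear of the loose items but did not measure them again at the end.

The side camera disagreed with the top and wrist cameras by 3–4 mm on horizontal position. I aimed with the wrist view, and both grips centred well.

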